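Close the grain mill's burrs with the T-key

TASK

Close the grain mill's burrs: take the T-key out of its stand, lower it down the mill's feed throat until its socket drops fully over the recessed square stem, and turn it clockwise (seen from above) until the spindle comes against its stop. Feel for the square and the stop gently, never forcing the key. Then lift the key out and set it gently back down upright in its stand, leaving everything else on the worktop where it is.

Things in the scene. Friction and masses are not known exactly. Their poses are not given: they have to be found in the camera images.
- key: T-key, 158 mm long, about 0.18 kg, upright in its stand. Origin: centre of the open lower rim of its socket; z runs up to the handle. Socket: dark steel square tube, 22.6 mm outside (sides along the key's x and y), 15.6 mm square inside, 22 mm deep. Shank: 11 mm round.
- key_bar (a point): centre of the key's light wooden crossbar, 150 mm above the key's origin: the place to grip. The bar is 90 mm long (along the key's x), 12 mm thick (y, close the fingers across this) and 16 mm high.
- key_stand: fixed wooden stand for the key: foot disc 90 mm across and 12 mm thick, on it a round upright tube, 56 mm outside, 42 mm bore, flaring to a mouth 86 mm above the worktop. Origin under the centre. Stand and mill may have changed places.
- stand_floor (a point): centre of the floor of the stand's bore, 12 mm above the worktop; the standing key's origin is here
- mill: fixed grain mill, 142 mm tall; origin under its centre, z up. Grey foot 104 mm across, 25 mm high, a short chute on its +x side; on it a steel indicator disc; above it an aluminium throat tube, 64 mm outside, 40 mm bore, from 31 to 131 mm height. More than 80 N between key and mill (pressed or wrenched) damages it; 8 N of press and 0.25 N m of turn are plenty.
- mill_mouth (a point): centre of the mill's funnel mouth, 88 mm across outside, 142 mm above the worktop, on the throat's axis. Beware of the cooker hood up to the right: its underside is 0.45 m above the worktop, it begins 0.57 m ahead of the robot and ends 0.25 m left of its centre line; come and go on its near side.
- stem_shoulder (a point): fixed point on the throat's axis, 54 mm above the worktop: shoulder height of the steel stem, 14 mm square, with a round pilot nose on top, 11 mm wide, 6 mm high. The stem is sprung: pressed, it gives way up to 6 mm (3 N at first, 8 N at the bottom, then hard). While the squares are out of line the key's rim rests on the shoulder.
- key_home (a point): fixed point on the throat's axis, 40 mm above the worktop: the key's origin is here when home (below 45 mm counts). Once the squares are in line within about 0.1 rad, the sprung stem snaps up into the socket, the press vanishes and the key can go down to here.
- mill_spindle (a joint): turn of the spindle (indicator disc and stem), rad, growing clockwise from above; starts at 0 to 0.3, firm stop (closed) at 0.8; takes 0.08 N m, stays where left. The stem's sides lie along the mill's x and y turned clockwise by this value, give or take an unmeasured 0.3 rad (the stem is refitted anyhow): feel for it by turning the key under 4 to 7 N of press.
- spoon: bystander, loose: teaspoon, 130x26x11 mm, lying near the front; to be left alone
- salt: bystander, loose: salt shaker, 44 mm wide, 90 mm tall; to be left alone
- bulb: bystander, loose: garlic bulb, about 50 mm; to be left alone
- tin: bystander, loose: round flat food tin, 86 mm across, 40 mm high; to be left alone
- lemon: bystander, loose: lemon, 78x55x56 mm; to be left alone
- matches: bystander, loose: matchbox, 53x42x14 mm; to be left alone
Not all that is in view belongs to the job. Of the things that look like the key_stand, the larger one is meant.

How it is judged:
On the way, in this order (a step that is already met when the one before it is completed fails the run):
1. the key's socket is home over the square stem, its rim less than 45 mm above the mill's base, before the spindle is closed (z of key in the frame of mill below 0.045 m and horizontal distance between key and mill below 0.006 m and value of joint mill_spindle below 0.6 rad), for 0.1 s.
2. with the key home, the spindle is turned to its stop (at least 0.76 rad) (z of key in the frame of mill below 0.046 m and horizontal distance between key and mill below 0.006 m and value of joint mill_spindle above 0.76 rad), for 0.1 s.
At the end, for the whole second after the job is handed in: The spindle is at its stop (joint above 0.75 rad) and the key stands released, at rest and upright (within 0.2 rad) in its stand, its lower end within 8 mm of the bore's centre and 6 mm of its floor (value of joint mill_spindle above 0.75 rad and horizontal distance between key and stand_floor below 0.008 m and z of key in the frame of stand_floor below 0.006 m and angle between key's own z axis and vertical below 0.2 rad and linear speed of key below 0.02 m/s); the robot touches nothing.
It fails at once if the key is forced: more than 80 N between key and mill (contact force between key and mill above 80 N).
It fails at once if the key is dropped or rammed into its stand: more than 40 N between them (contact force between key and key_stand above 40 N).
It fails at once if a bystander is moved by more than 30 mm (distance of any of spoon, salt, bulb, tin, lemon, matches from where it was at the start of the episode above 0.03 m).
It also fails if it takes over 70 s, if anything falls off the work surface, if the arm or the gripper's body presses on something with over 40 N, if the wrist force passes 120 N, or if a joint passes its speed limit or range.

ROBOT

A 6-joint arm with a two-finger parallel gripper is mounted at the origin on a cart in front of the work surface, level with it; the furniture and walls round the work are solid. World frame = base frame: x ahead of the robot, y to its left, z up, the work surface at z = 0. Lengths are in m, angles in rad, forces in N, time in s.
With the tool pointing down it reaches from about 0.3 to 0.775 m from the base axis. Payload 14.6 kg.
Tool frame: the origin (TCP) lies at the centre of the arm's flange, where the gripper is bolted on; the fingertips stand 199 mm ahead of it and the grasp point (between the pads) lies ctrl.tcp_to_grasp ahead of it (ctrl.tcp_to_grasp is the distance from the TCP to the grasp point, in m); z points along the fingers, y is the line along which they close (so a half turn about z gives the same grasp; the last joint's range is limited). The gripper opens to 94 mm and grips with 3 to 60 N. Pads are 16 mm wide; open, the fingers measure 119 mm over their backs; the gripper's body (75 mm by 177 mm) begins 78 mm behind the grasp point.
Start: joints at [1.166, 0.3, 1.521, -0, 1.321, -0.067], TCP at [0.182, 0.519, 0.405] pointing down, gripper open.
Joint ranges: [-3.03, 3.03], [-0.79, 2.21], [0.23, 2.52], [-1.04, 4.18], [0, 3.07], [-2.55, 2.55]. Speed limits (rad/s): [2.22, 2.22, 2.57, 3.14, 3.14, 3.14].

INTERFACE

Orientations are given as [roll, pitch, yaw] about the fixed x, y, z axes, in that order (R = Rz(yaw) Ry(pitch) Rx(roll)).
In Python, from station import ctrl gives the robot as it stands. The module is installed in compiled form; this text tells all that it offers.
- The arm moves only by the shell command python3 -m jog 'ROWS' [OPENING] [FORCE]. ROWS is JSON, a list of rows, each a list of 6 numbers: the shift along the tool's x, y, z in cm, then the turn, a rotation vector about the tool's x, y, z in rad. In form: [[tx, ty, tz, ax, ay, az], ...]. A call has 1 to 8 rows; each row is the pose to reach, as a shift and turn from the pose commanded when the call began, along the tool's axes at that moment; what a row does not reach only later rows make up. A row lasts 1/10 s, in which the tool goes at most 50 mm and 8.59 degrees, less where a joint would pass 70% of its speed; a pose out of reach is approached as far as the arm can. A call with a gripper value outside its range is refused whole. OPENING is the opening in per cent of the stroke, from 0 (shut) to 100 (fully open), set as the call begins (- or left out, the last holds). The fingers move at their own pace and stop on an object; FORCE is the grip in N (left out, the last holds). Time passes only in rows, so rows that repeat a pose let the fingers close. It gives the time, the measured TCP pose, the force, the opening and the grip force at its end, in the units of the state.
- ctrl.get_obs(): the state, without advancing time (a new reading comes with each control period).
- ctrl.camera(name): name is "side" or "top"; returns a dict with "img" (420x560x3 uint8, blue, green, red), "intrinsics" (3x3 intrinsics, pixels), "k1" (the pictures are not rectified: a ray, as slopes to the right and down, at radius r is drawn at 1 + k1 r^2 times it, then the intrinsics apply), "R" (3x3) and "t" (3): a world point X has camera coordinates R X + t. Camera axes: x right, y down, z forward; pixel columns grow to the right and rows downward; lengths in m; the calibration is good to about 2 mm. A picture is of the moment at which its call begins. There is no depth.
- ctrl.hand_in(): hands the job in; it is judged then, once.
The state is a dict: "time_s": time; "qpos": joint angles; "joint_vel": joint speeds; "tau": joint torques, N m; "ee_pos": TCP position; "eef_rot": TCP orientation; "force": force on the tool from outside, world axes, zero at the start; "moment": the same for the moment, N m; "grip_width": finger opening in m; "grip_force": force on a finger pad.
Only numpy, scipy, OpenCV 4.12 (cv2) and the standard library are available. Lean on these libraries where they do the work, as an engineer would, in place of code of your own. Each camera call takes 0.05 s, during which the arm holds its last target. There are 200 camera calls.

## Working session

There is one attempt and no reset: what is moved stays moved. The work goes in short steps, Python scripts to look and compute and a shell command to move; the robot and the scene stay as the last step left them, time stands still between calls to the robot, and variables do not carry over. Pictures are saved under pics/ and viewed, at most 10 in all, crops included, and the job is handed in when it is done.

```bash
mkdir -p pics; python3 - <<'E'
from station import ctrl
import cv2
o=ctrl.get_obs(); print(o, ctrl.tcp_to_grasp)
for n in("top","side"):
    c=ctrl.camera(n); cv2.imwrite(f"pics/{n}0.png",c["img"]); print(n,c["intrinsics"],c["k1"],c["R"],c["t"])
E
```

```text
{'time_s': 0.0, 'qpos': array([ 1.16642191e+00,  3.00470454e-01,  1.52164155e+00, -6.67050873e-06,
        1.32070550e+00, -6.66163911e-02]), 'joint_vel': array([-1.03638630e-04, -1.09009802e-05, -1.59684796e-04,  1.55199906e-03,
       -9.31901395e-04,  5.64147112e-04]), 'tau': array([ 1.73142425e-04, -5.31802583e+01, -3.52741778e+01,  7.08356104e-02,
        2.43748137e-02, -1.00737564e-04]), 'ee_pos': array([0.18224825, 0.51887787, 0.40406096]), 'eef_rot': array([-3.14037009e+00, -7.50880986e-05,  2.80383624e+00]), 'force': array([-0.30195819, -0.41337073, -0.81149517]), 'moment': array([ 0.03118329, -0.00991181,  0.06250587]), 'grip_force': 0.0, 'grip_width': 0.09383058280100186} 0.1804
top [[543.00980938   0.         277.81196032]
 [  0.         543.00980938 204.22370079]
 [  0.           0.           1.        ]] 0.017255150279292114 [[-0.00859581 -0.99990065 -0.01117166]
 [-0.98740976  0.01025206 -0.15785077]
 [ 0.15794962  0.00967415 -0.98739978]] [0.39247186 0.62206052 1.21242482]
side [[493.01246637   0.         282.15210803]
 [  0.         493.01246637 214.45907537]
 [  0.           0.           1.        ]] 0.058547917969181476 [[ 0.83877799 -0.54426166 -0.01518976]
 [-0.35836394 -0.53085233 -0.76796555]
 [ 0.40991069  0.64959606 -0.640311  ]] [-0.28974485  0.51215214  0.51138117]
```

View pics/top0.png

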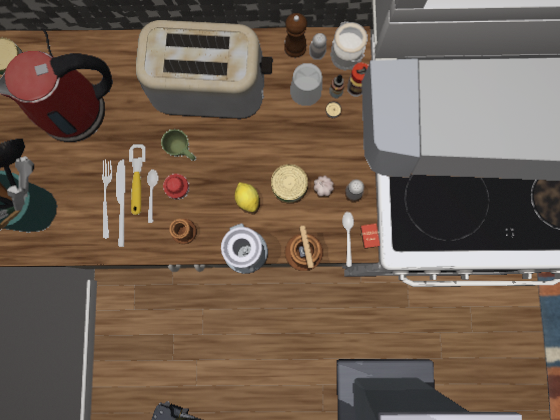

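View pics/side0.png

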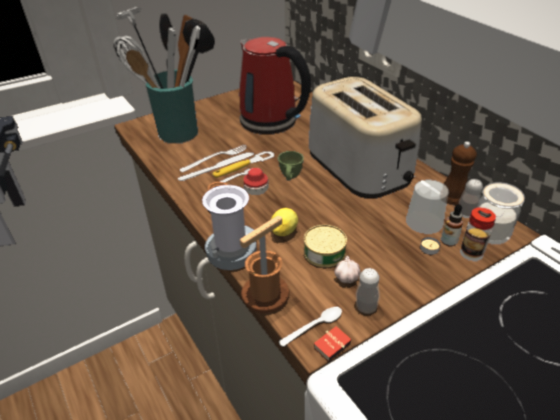

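Top view: the mill is at about (243,249). The large stand with the key is at (305,250), with its bar running (305,228)–(310,268). The lookalike is a small brown cup/stand at (182,231), too small and without a key. I choose (305,250) and check it in a close crop.

```bash
cat > h.py <<'E'
from station import ctrl
import cv2, numpy as np
def ray(c,uv):
    K=np.array(c["intrinsics"]); d=(np.array(uv,float)-K[:2,2])/K[[0,1],[0,1]]
    s=d.copy()
    for _ in range(10): s=d/(1+c["k1"]*(s@s))
    R=np.array(c["R"]); return -R.T@np.array(c["t"]), R.T@np.array([*s,1])
def onz(c,uv,z):
    o,r=ray(c,uv); return o+r*(z-o[2])/r[2]
def proj(c,X):
    x=np.array(c["R"])@np.array(X)+c["t"]; s=x[:2]/x[2]; s=s*(1+c["k1"]*(s@s))
    K=np.array(c["intrinsics"]); return s*K[[0,1],[0,1]]+K[:2,2]
def meet(c1,p1,c2,p2):
    o1,r1=ray(c1,p1);o2,r2=ray(c2,p2)
    t=np.linalg.lstsq(np.c_[r1,-r2],o2-o1,rcond=None)[0]
    a,b=o1+t[0]*r1,o2+t[1]*r2; return (a+b)/2, np.linalg.norm(a-b)
E
python3 - <<'E'
from h import *
t=ctrl.camera("top");s=ctrl.camera("side")
a=cv2.resize(t["img"][210:290,205:345],None,fx=5,fy=5,interpolation=cv2.INTER_CUBIC)[:, :700]
b=cv2.resize(s["img"][180:310,190:330],None,fx=4,fy=4,interpolation=cv2.INTER_CUBIC)
cv2.imwrite("pics/ct.png",a);cv2.imwrite("pics/cs.png",b)
for n,z,uv in(("mill mouth",.142,(243,247)),("bar",.17,(307,247)),("tube",.086,(305,250))): print(n,onz(t,uv,z))
E
```

```text
mill mouth [0.51964596 0.46073782 0.142     ]
bar [0.51611768 0.32547902 0.17      ]
tube [0.51615819 0.3264233  0.086     ]
```

View pics/ct.png

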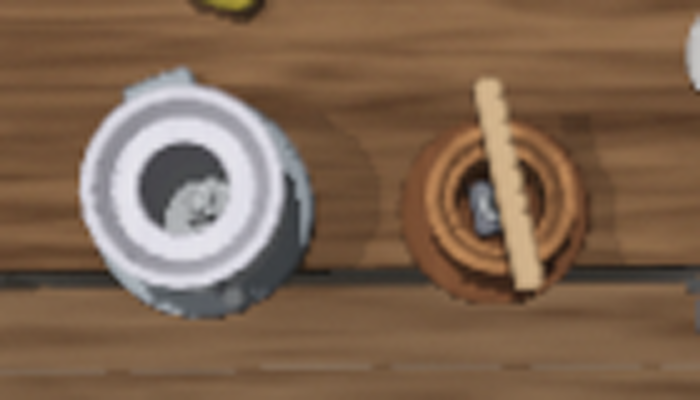

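View pics/cs.png

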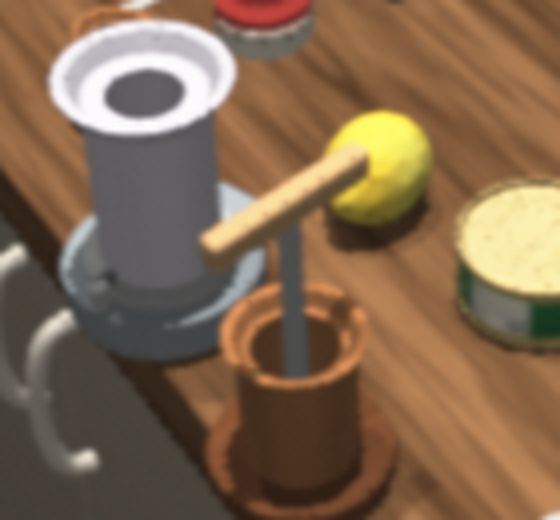

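The crops confirm the choice: the key stands in the big stand (mouth at about (305,249) in the top view) and the mill mouth is at (241,247). The chute points up and slightly left. Now I'll turn these into positions.

```bash
python3 - <<'E'
from h import *
t=ctrl.camera("top");s=ctrl.camera("side")
T=lambda x,y:(205+x/5-.4,210+y/5-.4); S=lambda x,y:(190+x/4-.4,180+y/4-.4)
for n,z,a,b in(("mouth",.142,T(182,185),S(143.5,78)),("stand",.086,T(503,198.5),S(294,335)),("bar",.166,T(509,184),S(286,204))):
    print(n,onz(t,a,z).round(4),onz(s,b,z).round(4),meet(t,a,s,b))
a,b=onz(t,T(488,80),.17),onz(t,T(530,288),.17); d=a-b; print("bar",a,b,np.hypot(*d[:2]),"yaw",np.arctan2(d[1],d[0]))
a,b=onz(s,S(362,153),.17),onz(s,S(212,238),.17); d=a-b; print("bar side",a,b,np.hypot(*d[:2]),"yaw",np.arctan2(d[1],d[0]))
c=onz(t,T(157,80),.025);print("chute",c)
# shank in top view: mask
o=ctrl.get_obs();p=np.array([.5165,.326]);print(p-o["ee_pos"][:2])
E
```

```text
mouth [0.5205 0.465  0.142 ] [0.5204 0.4628 0.142 ] (array([0.52098751, 0.4650255 , 0.14025143]), np.float64(0.0006538865915897762))
stand [0.5177 0.326  0.086 ] [0.5181 0.3262 0.086 ] (array([0.51780595, 0.32591294, 0.08638478]), np.float64(0.00026181192341515785))
bar [0.5177 0.3265 0.166 ] [0.5169 0.3246 0.166 ] (array([0.51789272, 0.3264384 , 0.16416076]), np.float64(9.636555233795089e-05))
bar [0.56098706 0.33474756 0.17      ] [0.4743126  0.31876427 0.17      ] 0.08813584347021838 yaw 0.18235731651889317
bar side [0.55884288 0.3306147  0.17      ] [0.47885551 0.31968628 0.17      ] 0.08073046825479915 yaw 0.13578603150481305
chute [0.57985742 0.48611462 0.025     ]
[ 0.3342377  -0.19290674]
```

```bash
cat >> h.py <<'E'
def need(xy,z,yaw):
    "tool-frame shift (cm) and turn to reach TCP xy,z pointing down at yaw"
    from scipy.spatial.transform import Rotation as Q
    o=ctrl.get_obs(); R=Q.from_euler("xyz",o["eef_rot"])
    G=Q.from_euler("xyz",[np.pi,0,yaw]); d=R.inv().apply(np.array([*xy,z])-o["ee_pos"])*100
    print(np.round(d,2),np.round((R.inv()*G).as_rotvec(),3),"t",o["time_s"],"F",o["force"].round(1),"M",o["moment"].round(2),"w",o["grip_width"],o["grip_force"])
E
python3 -c "
from h import *
need((.5175,.326),.404,3.32)"
```

```text
[-38.02  -7.09   0.05] [-0.    -0.    -0.516] t 0.3 F [ 0.1 -0.3 -0.4] M [-0.04 -0.01  0.03] w 0.09403435365204978 0.0
```

```bash
python3 -m jog '[[-2,-0.4,0,0,0,0],[-6,-1.1,0,0,0,-0.1],[-11,-2.1,0,0,0,-0.2],[-16,-3,0,0,0,-0.3],[-21,-3.9,0,0,0,-0.4],[-26,-4.9,0,0,0,-0.516],[-31,-5.8,0,0,0,-0.516],[-35,-6.5,0,0,0,-0.516]]' 100; python3 -m jog '[[0,0,0,0,0,0],[0,0,0,0,0,0],[0,0,0,0,0,0]]'; python3 -c "
from h import *
need((.5175,.326),.404,3.32)
t=ctrl.camera('top');cv2.imwrite('pics/t1.png',cv2.resize(t['img'][150:310,200:400],None,fx=4,fy=3.75))"
```

```text
time_s: 1.1
ee_pos: [0.4928, 0.34, 0.4047]
eef_rot: [3.142, 0.0, -2.964]
force: [-0.7, 0.4, 0.6]
grip_width: 0.0944
grip_force: 0.0
time_s: 1.4
ee_pos: [0.4902, 0.3422, 0.4046]
eef_rot: [3.142, -0.0, -2.963]
force: [0.1, 0.3, -0.2]
grip_width: 0.0942
grip_force: 0.0
[-2.39 -2.07  0.06] [ 0.    -0.     0.001] t 1.4 F [ 0.1  0.3 -0.2] M [ 0.04 -0.03  0.  ] w 0.09421697738094938 0.0
```

View pics/t1.png

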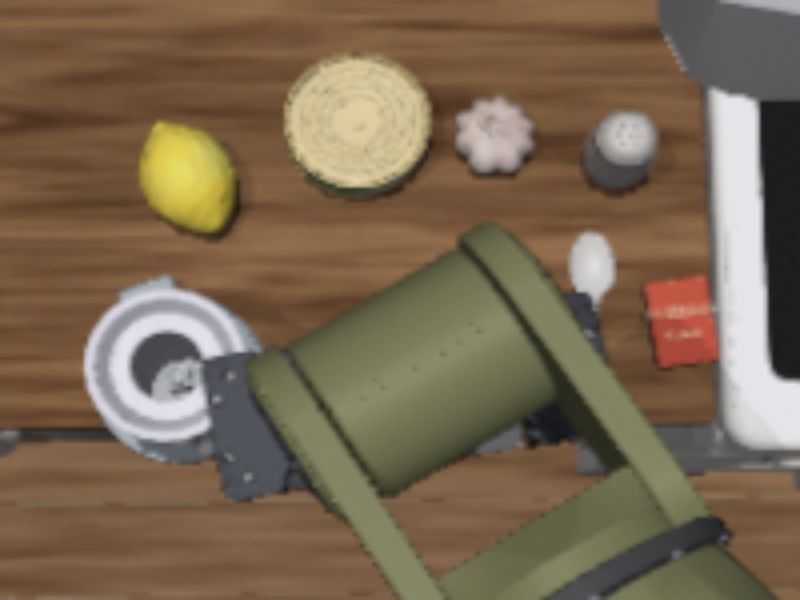

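The top view shows the gripper coming over the stand, with the arm hiding it; the mill mouth at left and the bystanders are untouched. I'll align, go down and check in the side view before closing.

```bash
python3 -m jog '[[-1,-1,0,0,0,0],[-2.4,-2.07,0,0,0,0],[-2.4,-2.07,0,0,0,0],[-2.4,-2.07,2,0,0,0],[-2.4,-2.07,4,0,0,0],[-2.4,-2.07,5.5,0,0,0],[-2.4,-2.07,6.1,0,0,0],[-2.4,-2.07,6.1,0,0,0]]' ; python3 -c "
from h import *
need((.5175,.326),.342,3.32)
t=ctrl.camera('side');cv2.imwrite('pics/s1.png',cv2.resize(t['img'][170:320,180:380],None,fx=4,fy=4))"
```

```text
time_s: 2.25
ee_pos: [0.5184, 0.3254, 0.3431]
eef_rot: [-3.141, -0.001, -2.963]
force: [-0.1, 0.7, 0.7]
grip_width: 0.0943
grip_force: 0.0
[0.07 0.07 0.11] [-0.    -0.001 -0.   ] t 2.25 F [-0.1  0.7  0.7] M [ 0.01  0.01 -0.01] w 0.09433701399321202 0.0
```

View pics/s1.png

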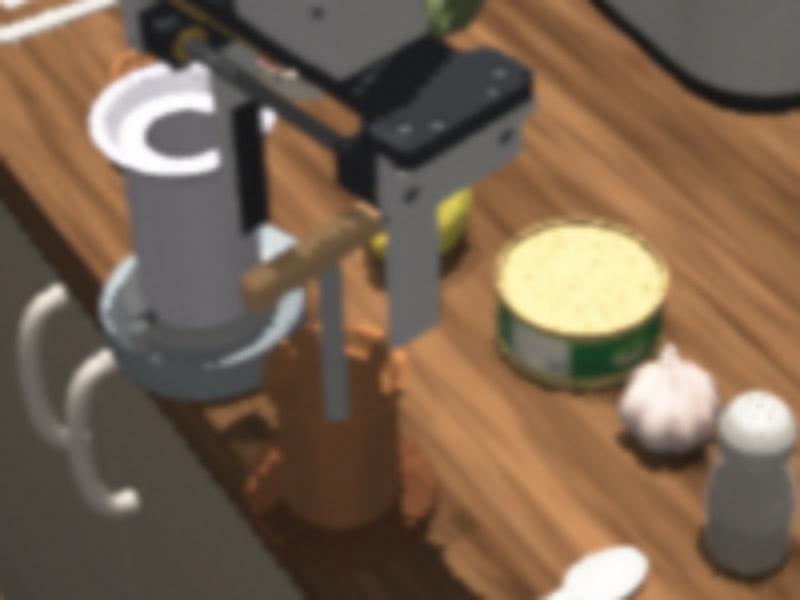

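The fingers straddle the bar at mid-height, so I close.

```bash
python3 -m jog '[[0,0,0,0,0,0],[0,0,0,0,0,0],[0,0,0,0,0,0],[0,0,0,0,0,0],[0,0,0,0,0,0],[0,0,0,0,0,0],[0,0,0,0,0,0],[0,0,0,0,0,0]]' 0 45; python3 -m jog '[[0,0,0,0,0,0],[0,0,0,0,0,0],[0,0,0,0,0,0]]'; python3 -c "
from h import *
need((.5175,.326),.342,3.32)"
```

```text
time_s: 3.1
ee_pos: [0.5182, 0.3255, 0.3436]
eef_rot: [-3.142, -0.0, -2.963]
force: [-0.4, 0.5, 0.4]
grip_width: 0.0334
grip_force: 0.0
time_s: 3.4
ee_pos: [0.5182, 0.3255, 0.3436]
eef_rot: [3.142, -0.0, -2.963]
force: [0.6, 0.4, -0.5]
grip_width: 0.0116
grip_force: 45.0
[0.06 0.06 0.16] [ 0. -0. -0.] t 3.4 F [ 0.6  0.4 -0.5] M [ 0.   -0.02 -0.  ] w 0.01162132606583415 44.97545599937439
```

```bash
python3 -m jog '[[0,0,-0.5,0,0,0],[0,0,-1.5,0,0,0],[0,0,-4,0,0,0],[0,0,-7,0,0,0],[0,0,-10,0,0,0],[0,0,-13,0,0,0],[0,0,-15.5,0,0,0],[0,0,-15.5,0,0,0]]' ; python3 -c "
from h import *
need((.5205,.464),.4986,3.32)
for n in ('side','top'):
  t=ctrl.camera(n); p=proj(t,(.518,.3255,.24)).astype(int);print(n,p)
  cv2.imwrite(f'pics/{n}2.png',t['img'])
s=cv2.imread('pics/side2.png')[160:310,180:340];q=cv2.imread('pics/top2.png')[200:300,210:350]
cv2.imwrite('pics/c2.png',cv2.resize(s,None,fx=4.8,fy=4))"
```

```text
time_s: 4.2
ee_pos: [0.5177, 0.3252, 0.503]
eef_rot: [3.14, 0.006, -2.963]
force: [0.4, 0.3, -1.5]
grip_width: 0.0118
grip_force: 45.0
[-2.73 13.61  0.49] [ 0.002  0.006 -0.   ] t 4.2 F [ 0.4  0.3 -1.5] M [ 0.05  0.01 -0.03] w 0.011772507132318245 44.97358024120331
side [259 195]
top [308 243]
```

View pics/c2.png

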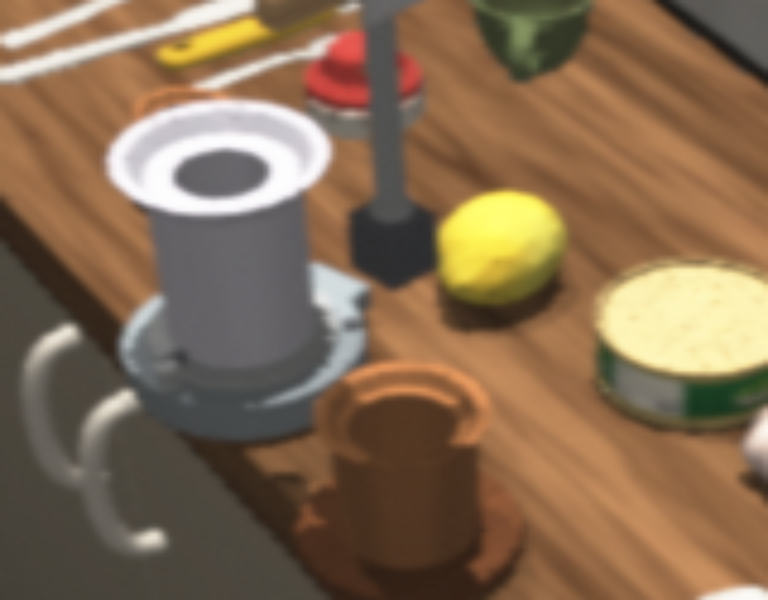

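The side view shows the key hanging upright from the gripper. Its socket is at crop (394,245) and the mill mouth is free. I'll measure the socket rim and shank against the expected axis.

```bash
python3 - <<'E'
from h import *
s=ctrl.camera("side")
P=lambda x,y:(180+x/4.8-.4,160+y/4-.4)
o=ctrl.get_obs();e=o["ee_pos"];print(o["eef_rot"],e)
print("rim centre",onz(s,P(394,257),e[2]-.3316))
for z in(.025,.075,.12): print(z,(proj(s,(e[0],e[1],e[2]-.3316+z))+.4-[180,160])*[4.8,4])
print("rim exp",(proj(s,(e[0],e[1],e[2]-.3316))+.4-[180,160])*[4.8,4])
# shank/socket column extents from row masks
im=s["img"].astype(int)
for r in range(165,234,4):
    row=im[r,245:285]; grey=(row.max(1)-row.min(1)<25)&(row.max(1)<140); c=np.where(grey)[0]+245
    if len(c): print(r,c.min(),c.max(),c.mean().round(1),((c.mean()+.5-180)*4.8).round(0),(r-160)*4)
E
```

```text
[-3.14102313e+00 -1.59997935e-03 -2.96335260e+00] [0.51823402 0.32548218 0.49737473]
rim centre [0.5268337  0.3391116  0.16577473]
0.025 [390.06136588 236.76609981]
0.075 [383.56015003 140.5093187 ]
0.12 [377.20376838  46.80756826]
rim exp [393.11361797 282.10594027]
165 256 283 267.2 421.0 20
169 257 284 269.4 432.0 36
173 257 284 266.0 415.0 52
177 256 261 258.5 379.0 68
181 257 261 259.0 382.0 84
185 257 267 260.6 389.0 100
189 245 266 255.9 367.0 116
193 251 262 256.5 370.0 132
197 258 262 260.0 386.0 148
201 258 262 260.0 386.0 164
205 258 263 260.5 389.0 180
209 258 263 260.5 389.0 196
213 257 265 261.0 391.0 212
217 253 269 261.0 391.0 228
221 253 269 261.0 391.0 244
225 253 269 261.0 391.0 260
229 253 269 261.0 391.0 276
233 255 263 259.4 384.0 292
```

The key hangs on the tool axis within about 0.5 mm. Next, move over the mill and turn to the start of the search (key yaw about 0.64).

```bash
python3 - <<'E'
from h import *
s=ctrl.camera("side");P=lambda x,y:(180+x/4.8-.4,160+y/4-.4)
print(onz(s,P(219.5,157),.142),onz(s,P(221.5,174),.131))
t=ctrl.camera("top");T=lambda x,y:(205+x/5-.4,210+y/5-.4)
print(onz(t,T(184,188),.131))
need((.5207,.464),.4986,3.78)
E
```

```text
[0.52050741 0.46368598 0.142     ] [0.52077374 0.46458543 0.131     ]
[0.52013739 0.46500617 0.131     ]
[-2.69 13.58 -0.17] [-0.    -0.002 -0.46 ] t 4.45 F [ 0.3  0.4 -1.9] M [-0.01  0.08 -0.02] w 0.011762550261977546 44.9736750125885
```

```bash
python3 -m jog '[[-0.4,2,-0.2,0,0,-0.1],[-1,5,-0.2,0,0,-0.2],[-1.8,9,-0.2,0,0,-0.3],[-2.3,11.6,-0.2,0,0,-0.4],[-2.7,13.6,-0.2,0,0,-0.46],[-2.7,13.6,-0.2,0,0,-0.46],[-2.7,13.6,-0.2,0,0,-0.46],[-2.7,13.6,-0.2,0,0,-0.46]]' ; python3 -c "
from h import *
need((.5206,.4645),.3876,3.78)
s=ctrl.camera('side');cv2.imwrite('pics/s3.png',cv2.resize(s['img'][130:280,150:310],None,fx=4.8,fy=4))
e=ctrl.get_obs()['ee_pos'];print(e)
"
```

```text
time_s: 5.25
ee_pos: [0.521, 0.4633, 0.5004]
eef_rot: [-3.141, -0.001, -2.505]
force: [-0.2, 0.4, -2.1]
grip_width: 0.0114
grip_force: 45.0
[-0.05  0.12 11.28] [-0.    -0.001 -0.002] t 5.25 F [-0.2  0.4 -2.1] M [0.04 0.04 0.01] w 0.0113546724492021 44.973639249801636
[0.52098042 0.4632104  0.50069934]
```

View pics/s3.png

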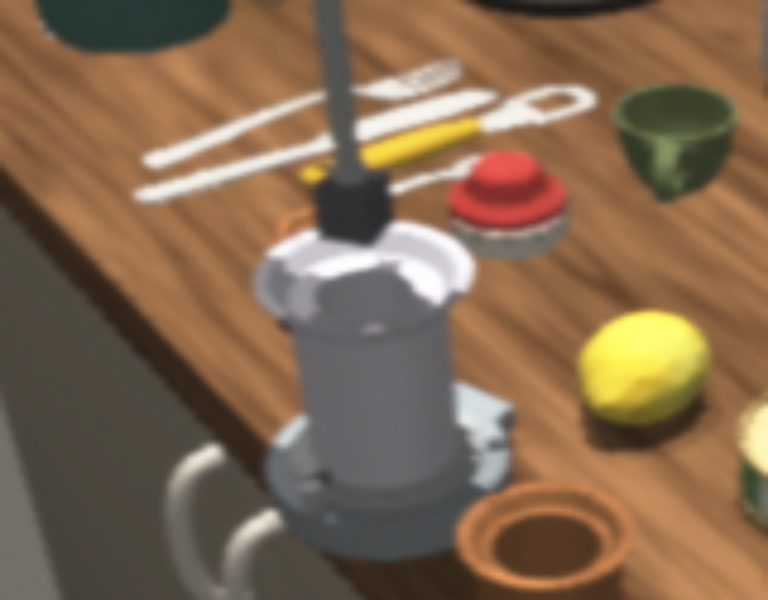

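The side view shows the socket hanging just above the mill's mouth centre. I'll lower it into the throat, correcting 1 mm on the way.

```bash
python3 -m jog '[[0,0.1,1,0,0,0],[0,0.1,2.5,0,0,0],[0,0.1,4,0,0,0],[0,0.1,5.5,0,0,0],[0,0.1,7,0,0,0],[0,0.1,8.5,0,0,0],[0,0.1,9.8,0,0,0],[0,0.1,9.8,0,0,0]]'; python3 -m jog '[[0,0,0,0,0,0],[0,0,0,0,0,0]]'; python3 -c "
from h import *
need((.5206,.4645),.3876,3.78)"
```

```text
time_s: 6.1
ee_pos: [0.5201, 0.4646, 0.4003]
eef_rot: [-3.141, -0.003, -2.504]
force: [-0.6, -0.3, -1.2]
grip_width: 0.0116
grip_force: 45.0
time_s: 6.3
ee_pos: [0.5201, 0.4649, 0.4037]
eef_rot: [3.142, 0.001, -2.503]
force: [0.6, 0.3, -1.4]
grip_width: 0.0119
grip_force: 45.0
[-0.02 -0.06  1.61] [ 0.     0.001 -0.   ] t 6.3 F [ 0.6  0.3 -1.4] M [0.13 0.03 0.04] w 0.011878790534256327 44.97372508049011
```

```bash
python3 -m jog '[[0,0,0.6,0,0,0],[0,0,1.2,0,0,0],[0,0,1.4,0,0,0],[0,0,1.6,0,0,0],[0,0,1.6,0,0,0],[0,0,1.6,0,0,0]]';python3 -m jog '[[0,0,0.1,0,0,0],[0,0,0.2,0,0,0],[0,0,0.2,0,0,0]]'; python3 -c "
from h import *
need((.5206,.4645),.3826,3.78)"
```

```text
time_s: 6.9
ee_pos: [0.5201, 0.4649, 0.3868]
eef_rot: [3.142, 0.0, -2.503]
force: [0.1, 0.2, -1.2]
grip_width: 0.0115
grip_force: 45.0
time_s: 7.2
ee_pos: [0.5201, 0.4649, 0.3849]
eef_rot: [3.142, 0.001, -2.503]
force: [-0.6, 0.2, 2.3]
grip_width: 0.0115
grip_force: 45.0
[-0.02 -0.06  0.23] [ 0.     0.001 -0.   ] t 7.2 F [-0.6  0.2  2.3] M [ 0.01 -0.05 -0.03] w 0.011531387511606062 44.97490704059601
```

Contact: about 4 N of press at origin height 0.053. Press a little more, then turn clockwise in steps.

```bash
python3 -m jog '[[0,0,0.1,0,0,0],[0,0,0.15,0,0,0.04],[0,0,0.15,0,0,0.08],[0,0,0.15,0,0,0.12],[0,0,0.15,0,0,0.12]]'; for i in 1; do python3 -m jog '[[0,0,0,0,0,0.04],[0,0,0,0,0,0.08],[0,0,0,0,0,0.12],[0,0,0,0,0,0.12]]'; done; python3 -c "
from h import *
need((.5206,.4645),.3826,3.78)"
```

```text
time_s: 7.7
ee_pos: [0.5201, 0.4649, 0.3835]
eef_rot: [3.141, 0.001, -2.624]
force: [0.3, 0.4, 3.3]
grip_width: 0.0113
grip_force: 45.0
time_s: 8.1
ee_pos: [0.5201, 0.4649, 0.3834]
eef_rot: [3.141, 0.001, -2.743]
force: [0.6, -0.3, 3.2]
grip_width: 0.0118
grip_force: 45.0
[-0.03 -0.06  0.08] [ 0.     0.001 -0.24 ] t 8.1 F [ 0.6 -0.3  3.2] M [ 0.17 -0.15  0.07] w 0.011824501075350907 44.97275948524475
```

```bash
python3 -m jog '[[0,0,0,0,0,0.04],[0,0,0,0,0,0.08],[0,0,0,0,0,0.12],[0,0,0,0,0,0.12]]'; python3 -m jog '[[0,0,0,0,0,0.04],[0,0,0,0,0,0.08],[0,0,0,0,0,0.12],[0,0,0,0,0,0.12]]'; python3 -c "
from h import *
need((.5206,.4645),.3826,3.78)"
```

```text
time_s: 8.5
ee_pos: [0.5201, 0.4649, 0.3833]
eef_rot: [3.141, 0.0, -2.862]
force: [-0.4, -0.1, 3.5]
grip_width: 0.0115
grip_force: 45.0
time_s: 8.9
ee_pos: [0.5201, 0.4649, 0.3823]
eef_rot: [-3.141, -0.001, -2.982]
force: [1.1, -0.1, -1.9]
grip_width: 0.012
grip_force: 45.0
[-0.04 -0.05 -0.03] [-0.    -0.002 -0.479] t 8.9 F [ 1.1 -0.1 -1.9] M [ 0.01 -0.03  0.  ] w 0.012011564945174105 44.97403800487518
```

The press vanished at key yaw about 0.16, so the socket has snapped in. I'll lower it home.

```bash
python3 -m jog '[[0,0,0.2,0,0,0],[0,0,0.4,0,0,0],[0,0,0.6,0,0,0],[0,0,0.8,0,0,0],[0,0,0.9,0,0,0],[0,0,0.9,0,0,0],[0,0,0.9,0,0,0]]'; python3 -c "
from h import *
need((.5206,.4645),.3726,3.30)"
```

```text
time_s: 9.6
ee_pos: [0.5201, 0.4649, 0.3742]
eef_rot: [3.142, 0.0, -2.983]
force: [0.4, -0.2, -1.1]
grip_width: 0.0118
grip_force: 45.0
[-0.04 -0.05  0.16] [ 0.  0. -0.] t 9.6 F [ 0.4 -0.2 -1.1] M [ 0.06  0.03 -0.03] w 0.011799016728550445 44.97359812259674
```

Home at about 42.6 mm with no load. Now turn clockwise in steps, watching the moment.

```bash
python3 -m jog '[[0,0,0.1,0,0,0],[0,0,0.1,0,0,0.05],[0,0,0.1,0,0,0.1],[0,0,0.1,0,0,0.15],[0,0,0.1,0,0,0.2],[0,0,0.1,0,0,0.25],[0,0,0.1,0,0,0.3],[0,0,0.1,0,0,0.3]]'; python3 -c "
from h import *
need((.5206,.4645),.3726,3.30)"; python3 -m jog '[[0,0,0,0,0,0.04],[0,0,0,0,0,0.08],[0,0,0,0,0,0.12],[0,0,0,0,0,0.12]]';python3 -c "
from h import *
need((.5206,.4645),.3726,3.30)"
```

```text
time_s: 10.4
ee_pos: [0.5201, 0.4649, 0.3731]
eef_rot: [3.142, 0.0, 2.999]
force: [0.3, 0.2, -1.9]
grip_width: 0.0114
grip_force: 45.0
[-0.05 -0.03  0.05] [ 0.     0.    -0.301] t 10.4 F [ 0.3  0.2 -1.9] M [ 0.06 -0.03  0.05] w 0.011448487830672217 44.96647238731384
time_s: 10.8
ee_pos: [0.5201, 0.4649, 0.3731]
eef_rot: [3.141, 0.0, 2.881]
force: [-0.3, 0.3, -2.0]
grip_width: 0.0119
grip_force: 45.0
[-0.06 -0.03  0.05] [ 0.     0.    -0.419] t 10.8 F [-0.3  0.3 -2. ] M [ 0.22 -0.03  0.07] w 0.01185045476173766 44.96521174907684
```

```bash
for k in 1; do python3 -m jog '[[0,0,0,0,0,0.04],[0,0,0,0,0,0.08],[0,0,0,0,0,0.08]]'|sed -n 3,4p;python3 -c "
from h import *
print(ctrl.get_obs()['moment'])"; python3 -m jog '[[0,0,0,0,0,0.04],[0,0,0,0,0,0.08],[0,0,0,0,0,0.08]]'|sed -n 3,4p;python3 -c "
from h import *
print(ctrl.get_obs()['moment'])"; done
```

```text
eef_rot: [3.141, -0.0, 2.801]
force: [-0.9, 1.2, -1.6]
[0.25985966 0.00716624 0.09944579]
eef_rot: [3.141, -0.0, 2.721]
force: [-0.3, 1.3, -3.2]
[ 0.31886026 -0.06277875  0.05562551]
```

```bash
python3 -m jog '[[0,0,0,0,0,0.03],[0,0,0,0,0,0.06],[0,0,0,0,0,0.06]]'|sed -n 3,4p;python3 -c "
from h import *
print(ctrl.get_obs()['moment'])"
```

```text
eef_rot: [3.141, -0.0, 2.662]
force: [0.1, 2.0, -2.1]
[ 0.40734707 -0.03540036  0.13494829]
```

```bash
python3 -m jog '[[0,0,0,0,0,0.03],[0,0,0,0,0,0.06],[0,0,0,0,0,0.06]]'|sed -n 3,4p;python3 -c "
from h import *
print(ctrl.get_obs()['moment'])"
```

```text
eef_rot: [3.142, -0.0, 2.6]
force: [0.7, 0.8, -3.0]
[ 0.42415914 -0.05508566  0.09514535]
```

```bash
python3 -m jog '[[0,0,0,0,0,0.03],[0,0,0,0,0,0.05],[0,0,0,0,0,0.05]]'|sed -n 3,4p;python3 -c "
from h import *
print(ctrl.get_obs()['moment'])"
```

```text
eef_rot: [3.141, -0.0, 2.55]
force: [0.2, 1.7, -3.3]
[ 0.45270463 -0.11227435  0.04973507]
```

```bash
python3 -m jog '[[0,0,0,0,0,0.03],[0,0,0,0,0,0.05],[0,0,0,0,0,0.05]]'|sed -n 3,4p;python3 -c "
from h import *
print(ctrl.get_obs()['moment'])"
```

```text
eef_rot: [3.142, -0.0, 2.5]
force: [0.9, 1.3, -1.7]
[ 0.55857077 -0.20492823  0.06875096]
```

```bash
python3 -m jog '[[0,0,0,0,0,0.03],[0,0,0,0,0,0.05],[0,0,0,0,0,0.05]]'|sed -n 3,4p;python3 -c "
from h import *
print(ctrl.get_obs()['moment'])"
```

```text
eef_rot: [3.142, 0.0, 2.45]
force: [-0.3, 1.9, -2.6]
[ 0.52970921 -0.17095996  0.22308333]
```

```bash
python3 -m jog '[[0,0,0,0,0,0.02],[0,0,0,0,0,0.03],[0,0,0,0,0,0.03]]'|sed -n 3,4p;python3 -c "
from h import *
print(ctrl.get_obs()['moment'])"
```

```text
eef_rot: [3.142, 0.0, 2.42]
force: [0.2, 0.7, -2.2]
[ 0.46512945 -0.14663312  0.28713914]
```

```bash
python3 -m jog '[[0,0,0,0,0,0.02],[0,0,0,0,0,0.03],[0,0,0,0,0,0.03]]'|sed -n 3,4p;python3 -c "
from h import *
print(ctrl.get_obs()['moment'])"
```

```text
eef_rot: [-3.142, 0.0, 2.389]
force: [0.9, 1.0, -2.2]
[ 0.33785693 -0.14953225  0.41920011]
```

```bash
python3 -m jog '[[0,0,0,0,0,0],[0,0,0,0,0,0]]'|sed -n 3,4p;python3 -c "
from h import *
print(ctrl.get_obs()['moment'])
need((.5206,.4645),.3726,3.30)"
```

```text
eef_rot: [3.142, 0.0, 2.39]
force: [0.7, 1.2, -2.1]
[ 0.38701055 -0.15843877  0.43582831]
[-0.06  0.    0.06] [ 0.    0.   -0.91] t 13.7 F [ 0.7  1.2 -2.1] M [ 0.39 -0.16  0.44] w 0.011904034015642741 45.13417303562164
```

The moment climbed steadily (0.07, 0.22, 0.29, 0.43 N m) and it holds, so the spindle is against its stop. Relax within the play and lift out.

```bash
python3 -m jog '[[0,0,0,0,0,-0.06],[0,0,0,0,0,-0.1],[0,0,0,0,0,-0.1]]'|sed -n 3,4p;python3 -c "
from h import *
print(ctrl.get_obs()['moment'])"; python3 -m jog '[[0,0,-0.4,0,0,0],[0,0,-0.9,0,0,0],[0,0,-1.5,0,0,0],[0,0,-2.2,0,0,0],[0,0,-3,0,0,0]]'; python3 -m jog '[[0,0,-1,0,0,0],[0,0,-2.5,0,0,0],[0,0,-4.5,0,0,0],[0,0,-7,0,0,0],[0,0,-9,0,0,0],[0,0,-10,0,0,0],[0,0,-10,0,0,0],[0,0,-10,0,0,0]]';python3 -c "
from h import *
need((.518,.3255),.5016,3.32)"
```

```text
eef_rot: [3.141, -0.0, 2.49]
force: [0.8, 1.7, -2.6]
[ 0.4980261  -0.09293542 -0.02219638]
time_s: 14.5
ee_pos: [0.5201, 0.4648, 0.4041]
eef_rot: [3.141, 0.0, 2.489]
force: [-0.6, 0.5, -1.4]
grip_width: 0.0117
grip_force: 45.0
time_s: 15.3
ee_pos: [0.5202, 0.465, 0.5022]
eef_rot: [-3.14, -0.0, 2.49]
force: [0.0, 0.4, -2.9]
grip_width: 0.0117
grip_force: 45.0
[ -8.28 -11.22   0.07] [-0.001 -0.001 -0.83 ] t 15.3 F [ 0.   0.4 -2.9] M [-0.02 -0.03 -0.02] w 0.011677650598794227 44.97356414794922
```

```bash
python3 -m jog '[[-1,-1.4,0,0,0,-0.12],[-2.8,-3.8,0,0,0,-0.25],[-4.8,-6.5,0,0,0,-0.38],[-6.6,-9,0,0,0,-0.5],[-7.8,-10.6,0,0,0,-0.63],[-8.28,-11.22,0,0,0,-0.75],[-8.28,-11.22,0,0,0,-0.83],[-8.28,-11.22,0,0,0,-0.83]]';  python3 -m jog '[[0,0,0,0,0,0],[0,0,0,0,0,0]]'; python3 - <<'E'
from h import *
need((.518,.3255),.4816,3.32)
s=ctrl.camera("side");o=ctrl.get_obs();e=o["ee_pos"]
for z in(.012,.045,.07,.09): print(z,proj(s,(e[0],e[1],e[2]-.3316+z)).round(1))
im=s["img"].astype(int)
for r in range(173,234,4):
    row=im[r,245:285]; grey=(row.max(1)-row.min(1)<25)&(row.max(1)<140); c=np.where(grey)[0]+245
    if len(c): print(r,c.min(),c.max(),c.mean().round(1))
cv2.imwrite('pics/s4.png',cv2.resize(s['img'][130:280,180:340],None,fx=4.8,fy=4))
E
```

```text
time_s: 16.1
ee_pos: [0.518, 0.3252, 0.5021]
eef_rot: [-3.141, -0.002, -2.963]
force: [-0.6, -0.4, -1.0]
grip_width: 0.0121
grip_force: 45.0
time_s: 16.3
ee_pos: [0.5179, 0.3257, 0.5026]
eef_rot: [-3.141, -0.001, -2.965]
force: [-0.4, 0.3, -2.9]
grip_width: 0.0119
grip_force: 45.0
[-0.01 -0.03  2.1 ] [-0.    -0.001 -0.002] t 16.3 F [-0.4  0.3 -2.9] M [ 0.04 -0.04 -0.04] w 0.01190781535416332 44.973841309547424
0.012 [260.8 222.3]
0.045 [259.9 206.8]
0.07 [259.2 194.6]
0.09 [258.6 184.4]
173 256 284 264.8
177 256 261 258.5
181 256 261 258.5
185 257 267 261.1
189 245 266 255.9
193 251 262 256.5
197 257 262 259.5
201 258 262 260.0
205 258 262 260.0
209 257 263 260.0
213 254 267 260.5
217 252 269 260.5
221 252 269 260.5
225 253 269 261.0
229 254 266 260.0
233 255 256 255.5
```

View pics/s4.png

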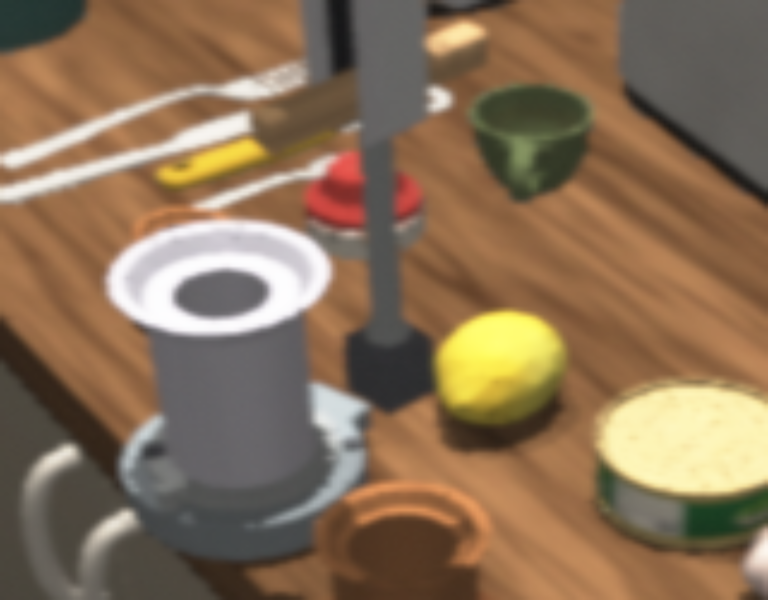

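The key still hangs straight above the stand, and the mill's indicator has turned. Lower into the stand, slowly at the end.

```bash
python3 -m jog '[[0,0,1,0,0,0],[0,0,3,0,0,0],[0,0,5.5,0,0,0],[0,0,8,0,0,0],[0,0,10.5,0,0,0],[0,0,12.5,0,0,0],[0,0,14,0,0,0],[0,0,14.4,0,0,0]]'; python3 -m jog '[[0,0,0,0,0,0],[0,0,0,0,0,0],[0,0,0.2,0,0,0],[0,0,0.4,0,0,0],[0,0,0.4,0,0,0]]'; python3 -c "
from h import *
need((.518,.3255),.3436,3.32)"
```

```text
time_s: 17.15
ee_pos: [0.5176, 0.3254, 0.3566]
eef_rot: [-3.14, -0.003, -2.964]
force: [0.4, 0.3, -1.4]
grip_width: 0.0115
grip_force: 45.0
time_s: 17.65
ee_pos: [0.5179, 0.3255, 0.3551]
eef_rot: [-3.142, -0.0, -2.963]
force: [0.1, -0.8, -1.5]
grip_width: 0.0114
grip_force: 45.0
[-0.02  0.    1.15] [-0. -0. -0.] t 17.65 F [ 0.1 -0.8 -1.5] M [ 0.06  0.03 -0.05] w 0.011377919820374754 44.973589181900024
```

```bash
python3 -m jog '[[0,0,0.3,0,0,0],[0,0,0.6,0,0,0],[0,0,0.9,0,0,0],[0,0,1.05,0,0,0],[0,0,1.05,0,0,0],[0,0,1.05,0,0,0]]'; python3 -m jog '[[0,0,0.05,0,0,0],[0,0,0.1,0,0,0],[0,0,0.1,0,0,0]]'; python3 -c "
from h import *
need((.518,.3255),.3436,3.32)"
```

```text
time_s: 18.25
ee_pos: [0.5179, 0.3255, 0.3447]
eef_rot: [-3.142, 0.0, -2.963]
force: [-0.1, -0.0, -1.9]
grip_width: 0.0115
grip_force: 45.0
time_s: 18.55
ee_pos: [0.5179, 0.3255, 0.3437]
eef_rot: [3.142, 0.0, -2.963]
force: [-0.3, 0.1, -1.2]
grip_width: 0.0115
grip_force: 45.0
[-0.01 -0.    0.01] [ 0.  0. -0.] t 18.55 F [-0.3  0.1 -1.2] M [-0.02 -0.   -0.01] w 0.011516037026870717 44.973623156547546
```

```bash
python3 -m jog '[[0,0,0.04,0,0,0],[0,0,0.08,0,0,0],[0,0,0.08,0,0,0]]'|tail -4; python3 -m jog '[[0,0,0.04,0,0,0],[0,0,0.04,0,0,0]]'
```

```text
eef_rot: [3.141, 0.001, -2.963]
force: [-0.0, 0.3, 4.5]
grip_width: 0.0115
grip_force: 45.0
time_s: 19.05
ee_pos: [0.5179, 0.3255, 0.3435]
eef_rot: [3.141, 0.002, -2.963]
force: [-1.5, -0.6, 7.3]
grip_width: 0.0114
grip_force: 45.0
```

On the floor, with about 8 N of press. Ease off, open partway, then fully, and withdraw straight up.

```bash
python3 -m jog '[[0,0,-0.05,0,0,0],[0,0,-0.07,0,0,0]]' - 10; python3 -m jog '[[0,0,0,0,0,0],[0,0,0,0,0,0],[0,0,0,0,0,0],[0,0,0,0,0,0],[0,0,0,0,0,0],[0,0,0,0,0,0],[0,0,0,0,0,0],[0,0,0,0,0,0]]' 70;  python3 -m jog '[[0,0,-1,0,0,0],[0,0,-3,0,0,0],[0,0,-6,0,0,0],[0,0,-9,0,0,0],[0,0,-12,0,0,0],[0,0,-14,0,0,0],[0,0,-14,0,0,0],[0,0,-14,0,0,0]]'; python3 -c "
from h import *
need((.518,.3255),.3436,3.32)
t=ctrl.camera('side');cv2.imwrite('pics/s5.png',cv2.resize(t['img'][170:370,150:390],None,fx=3,fy=3))"
```

```text
time_s: 19.25
ee_pos: [0.5179, 0.3255, 0.3436]
eef_rot: [3.141, 0.001, -2.963]
force: [0.4, 0.8, 3.7]
grip_width: 0.0118
grip_force: 10.0
time_s: 20.05
ee_pos: [0.5179, 0.3255, 0.3432]
eef_rot: [-3.142, 0.0, -2.963]
force: [0.6, 0.1, -1.0]
grip_width: 0.0657
grip_force: 0.0
time_s: 20.85
ee_pos: [0.5178, 0.3254, 0.4829]
eef_rot: [-3.142, 0.0, -2.963]
force: [-0.0, 0.2, -1.6]
grip_width: 0.066
grip_force: 0.0
[-0.02  0.   13.93] [-0.  0. -0.] t 20.85 F [-0.   0.2 -1.6] M [ 0.1  -0.04 -0.04] w 0.06604216108727418 0.0
```

View pics/s5.png

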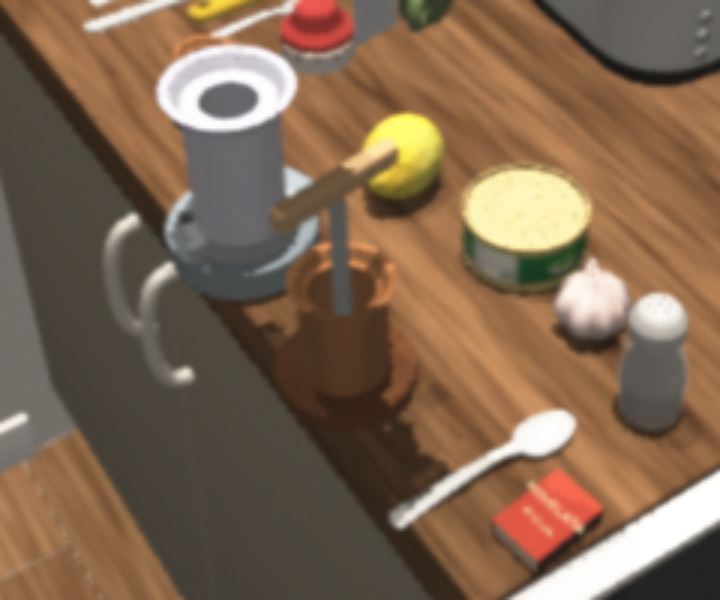

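The key stands upright in its stand, released, with its bar at crop (335,185), and the bystanders are unmoved. Handing in.

```bash
python3 -c "
from station import ctrl
print(ctrl.hand_in())"
```

```text
the job is handed in; nothing more can be done
None
```

I handed the job in, but it returned no verdict: the key went home over the stem and turned clockwise to a firm stop (felt at about 0.43 N m; I had no direct spindle reading), then went back upright in its stand, released, with the bystanders unmoved in the last view.

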